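Open the loading drawer and hold its spring jaw at the red mark

TASK

Get the blue marking fixture ready for a blank: pull its drawer fully open by the bar handle, then take the black grip plate of the spring jaw in the drawer and pull it towards the drawer front until its pointer lines up with the red mark on the scale. The jaw springs shut if let go, so finish while still holding it steady at the mark, and leave the brass cap, the steel sleeve and the small tin standing beside the fixture where they are.

Things in the scene. Friction and masses are not known exactly. Their poses are not given: they have to be found in the camera images.
- fixture: blue steel housing, 172 x 172 mm, 77 mm high, fixed to the worktop; origin at the centre of its underside. Its own -x axis is the way the drawer pulls out (roughly towards the robot). Its roof starts 50 mm in front of the origin (own x = -50 mm) and covers everything behind that.
- drawer (a joint): opening of the drawer in m: 0 closed, 0.110 fully open at its stop; slides along the fixture's own -x with about 5 N of friction and stays where it is left
- drawer_handle (a point): middle of the drawer's bar handle: a steel bar 12 mm thick, 74 mm free length, level, along the fixture's own y, 52 mm above the worktop; its centre line stands 45 mm in front of the drawer's grey front panel (panel top 62 mm above the worktop)
- jaw: spring jaw in the drawer: steel block 48 x 76 mm, top 34 mm up; on its front edge a black upright grip plate, 10 mm thick (along x), 44 mm wide (along y), top 68 mm up. Slides 0 to 50 mm out along the fixture's -x; a spring pulls it back to its hard closed stop: 4.5 N closed, plus 180 N/m as it is pulled out. Under the roof till the drawer opens. Use jaw_grip, not its origin.
- jaw_grip (a point): middle of the width and thickness of the black grip plate, 56 mm above the worktop; beside the plate (front and back) fingertips have room down to 34 mm above the worktop, and when the jaw is closed the inside of the drawer front panel is 80 mm in front of this point
- jaw_pointer (a point): tip of the jaw's black pointer, over the white scale on the left of the drawer (own +y side); 54 mm to the left of jaw_grip, at the same place along the pull direction as the plate's middle
- red_mark (a point): middle of the red mark, a 5 mm wide red clip screwed immovably to the white scale in the drawer; moves with the drawer. It lies 18 to 40 mm towards the drawer front from the pointer of the closed jaw. The pointer is in line with it when both have the same place along the fixture's own x.
- brass_cap: loose brass screw cap, 55 mm across, 32 mm high, standing right of the fixture; origin at the centre of its underside; leave alone
- steel_sleeve: loose steel sleeve, 54 mm across, 32 mm high, standing right of the drawer; origin at the centre of its underside; leave alone
- feeler_tin: loose small white tin with blue lid, 53 x 67 x 24 mm, right of the drawer's front; origin at the centre of its underside; leave alone

How it is judged (in metres and radians):
On the way, in this order (a step that is already met when the one before it is completed fails the run):
1. the drawer is fully open (within 8 mm of its stop) (value of joint drawer above 0.102 m), for 0.2 s.
2. the jaw's pointer is in line with the red mark (within 6 mm), held by the fingers (x of jaw_pointer in the frame of red_mark between -0.006 and 0.006 m and contact force between the fingers and jaw above 3 N), for 0.3 s.
At the end, for the whole second after the job is handed in: The drawer is fully open (within 8 mm of its stop) and the fingers still hold the jaw (more than 3 N) at rest with its pointer within 6 mm of the red mark (all of step 2 and value of joint drawer above 0.102 m and linear speed of jaw below 0.01 m/s); the arm keeps its last pose, push and grip.
It fails at once if brass cap pushed away (more than 20 mm) (distance of brass_cap from where it was at the start of the episode above 0.02 m).
It fails at once if steel sleeve pushed away (more than 20 mm) (distance of steel_sleeve from where it was at the start of the episode above 0.02 m).
It fails at once if small tin pushed away (more than 20 mm) (distance of feeler_tin from where it was at the start of the episode above 0.02 m).
It also fails if it takes over 48 s, if anything falls off the work surface, if the arm or the gripper's body presses on something with over 40 N, if the wrist force passes 120 N, or if a joint passes its speed limit or range.

ROBOT

A 7-joint arm with a two-finger parallel gripper is mounted at the origin on a cart in front of the work surface, level with it; the furniture and walls round the work are solid. World frame = base frame: x ahead of the robot, y to its left, z up, the work surface at z = 0. Lengths are in mm, angles in rad, forces in N, time in s.
With the tool pointing down it reaches from about 400 to 925 mm from the base axis. Payload 5.6 kg.
Tool frame: the origin (TCP) lies on the centre line of the jaws, within the pads' length; the fingertips stand 25 mm ahead of it and the grasp point (between the pads) lies 6 mm ahead of it (arm.nose_length is the distance from the TCP to the fingertips, in mm); z points along the fingers, y is the direction in which the jaws open and shut (so a half turn about z gives the same grasp; the last joint's range is limited). The gripper opens to 85 mm and grips with 20 to 120 N. Pads are 22 mm wide; open, the fingers measure 114 mm over their backs; the gripper's body (76 mm by 85 mm) begins 54 mm behind the grasp point. The pads swing forward as they close: fully open they stand 13 mm farther back than shut.
Start: joints at [1.142, 0.468, -0.012, 1.603, 0.006, 1.071, -0.056], TCP at [244.556, -602.245, 256.29] pointing down, gripper open.
Joint ranges: [-2.53, 2.53], [-0.31, 2.02], [-1.57, 1.55], [0.28, 2.44], [-1.29, 4.43], [0.15, 1.84], [-2.92, 2.92]. Speed limits (rad/s): [2.57, 2.57, 3.14, 3.14, 3.14, 3.14, 3.14].

INTERFACE

Orientations are given as a rotation vector (axis times angle).
In Python, from plant import arm gives the robot as it stands.
- The arm moves only by the shell command python3 -m handwheel 'ROWS' [OPENING] [FORCE]. ROWS is JSON, one flat list of numbers, 4 for each row, row after row: the shift along the tool's x, y, z normalised to -1 to 1, where 1 is 200 mm, then the turn about the tool's z normalised to -1 to 1, where 1 is pi/4 rad. In form: [dx, dy, dz, twist, dx, dy, dz, twist, ...]. A call has 1 to 10 rows; each row is the pose to reach, as a shift and turn from the pose commanded when the call began, along the tool's axes at that moment; what a row does not reach only later rows make up. A row lasts 1/8 s, in which the tool goes at most 62.5 mm and 10.7 degrees, less where a joint would pass 70% of its speed; a pose out of reach is approached as far as the arm can. A call with a number of a shift or a turn outside -1 to 1 is refused whole. A call with a gripper value outside its range is refused whole. OPENING is the closure, from 0 (fully open) to 1 (shut), set as the call begins (- or left out, the last holds). The fingers move at their own pace and stop on an object; FORCE is the grip in N (left out, the last holds). Time passes only in rows, so rows that repeat a pose let the fingers close. It gives the time, the measured TCP pose, the force and the opening at its end, in the units of the state.
- arm.state(): the state, without advancing time (a new reading comes with each control period).
- arm.get_image(name): name is "scene" or "top" or "wrist"; returns (picture, depth): 480x640x3 uint8, red, green, blue; 480x640 float32, mm along the optical axis (not along the pixel's ray), 0 where there is no reading.
- arm.calibration(name): a dict with "fx", "fy", "cx", "cy" (pixels), "R" (3x3) and "t" (3): a world point X has camera coordinates R X + t. Camera axes: x right, y down, z forward; pixel columns grow to the right and rows downward; lengths in mm; the calibration is good to about 2 mm. A picture is of the moment at which its call begins: read the wrist's pose just before it. calibration takes no time and is no camera call; for the wrist camera it gives the pose at the moment of the call.
- arm.close_job(): hands the job in, once; it reports no verdict.
Trained networks look in the newest picture that a camera, given by its name, has taken for a name from the list of things; names that differ only in an ending like _2 or _b are one class to them, and where a whole thing is asked for, a point or a joint stands for the part that bears it (a point fixed in the world has none). Each returns a list of dicts, best first, with "score" (0 to 1); they miss things now and then, are a little off and sometimes report something else, mostly with a low value. They report only what shows in the picture. A call takes as long as a camera call.
- arm.recognise(camera, label): "position" ([x, y, z] in mm, in world coordinates, good to about 4 mm: the middle of the surface that is visible of it).
- arm.pinpoint(camera, label): "position" ([x, y, z] in mm, in world coordinates, good to about 4 mm: a listed point, or the origin of a listed thing).
The state is a dict: "time_s": time; "joint_positions": joint angles; "joint_vel": joint speeds; "effort": joint torques, N m; "eef_pos": TCP position; "eef_rot": TCP orientation; "ft_force": force on the tool from outside, world axes, zero at the start; "wrist_torque": the same for the moment, N m; "grip_width": finger opening in mm.
Only numpy, scipy, OpenCV 4.12 (cv2) and the standard library are available. Lean on these libraries where they do the work, as an engineer would, in place of code of your own. Each camera call takes 0.05 s, during which the arm holds its last target. There are 200 camera calls.

## Working session

There is one attempt and no reset: what is moved stays moved. The work goes in short steps, Python scripts to look and compute and a shell command to move; the robot and the scene stay as the last step left them, time stands still between calls to the robot, and variables do not carry over. Pictures are saved under pics/ and viewed, on a budget of 10 in all, crops included, one or two more only if the job needs it, and the job is handed in when it is done.

```bash
ls; mkdir -p pics; python3 - <<'E'
from plant import arm
import cv2,numpy as np
s=arm.state();print(s)
ims=[]
for c in("scene","top"):
    im,d=arm.get_image(c);ims.append(im)
    cv2.imwrite(f"pics/{c}0.png",im[:,:,::-1]);np.save(f"pics/{c}0d.npy",d)
    for l in("fixture","drawer_handle","red_mark","jaw_grip","brass_cap","steel_sleeve","feeler_tin"):
        for r in arm.pinpoint(c,l)[:2]:print(c,l,np.round(r["position"],1),round(r["score"],2))
v=np.hstack(ims);cv2.imwrite("pics/a.png",cv2.resize(v,(800,300))[:,:,::-1])
E
```

```text
pics
{'time_s': 0.0, 'joint_positions': array([ 1.1419692 ,  0.46836466, -0.01157758,  1.60361254,  0.00599187,
        1.07140024, -0.0562831 ]), 'joint_vel': array([-2.06924825e-03, -3.18594433e-04, -2.98086800e-04,  1.51076043e-03,
       -2.10226787e-04,  9.43967044e-04, -6.56965572e-05]), 'effort': array([-2.42006909e-04, -5.32389629e+01,  2.11906299e-02, -2.51302707e+01,
        1.14056634e-02,  7.65808742e-03,  1.92949648e-05]), 'eef_pos': array([ 244.34849379, -601.77710197,  255.35097948]), 'eef_rot': array([-3.08167974e+00, -6.01866492e-01,  7.21295036e-04]), 'ft_force': array([-0.50867549, -0.09428923, -0.37669499]), 'wrist_torque': array([ 0.04980345,  0.01761618, -0.01617497]), 'grip_width': 85.53344198316385}
scene fixture [683.4 152.4  -2.3] 0.76
scene drawer_handle [547.9 219.3  49.8] 0.95
scene drawer_handle [610.2  43.1  -3.4] 0.19
scene brass_cap [6.102e+02 4.150e+01 4.000e-01] 0.8
scene steel_sleeve [520.6  95.3  -3.2] 0.66
scene feeler_tin [415.4 142.8  -2. ] 0.66
top fixture [684.  153.3   1.3] 0.94
top drawer_handle [549.1 222.5  51.3] 0.77
top brass_cap [612.7  46.   -1.1] 0.8
top brass_cap [418.7 142.5   3.5] 0.68
top steel_sleeve [ 5.207e+02  9.850e+01 -5.000e-01] 0.65
top feeler_tin [415.9 142.9   2.2] 0.77
```

View pics/top0.png

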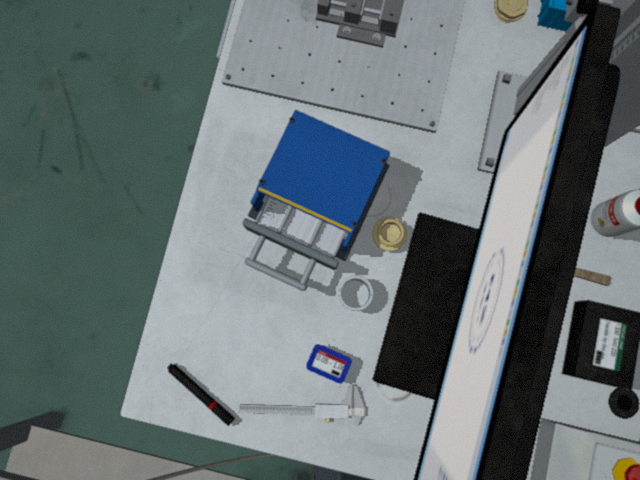

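The top view shows the blue roof (corners about (295,112), (388,153), (350,228), (258,187)). The handle bar is at about (277,275), the panel at (290,243) and the sleeve at (357,292). A tall monitor-like panel stands on the right. Next I'll get the yaw and the obstacle heights.

```bash
cat > h.py <<'E'
from plant import arm
import numpy as np,cv2
def cloud(d,K):
    v,u=np.mgrid[:480,:640]
    P=np.stack([(u-K["cx"])/K["fx"]*d,(v-K["cy"])/K["fy"]*d,d],-1)
    W=(P-np.array(K["t"]))@np.array(K["R"]); W[d<=0]=np.nan
    return W
E
python3 - <<'E'
from h import *
im=cv2.imread("pics/top0.png");W=cloud(np.load("pics/top0d.npy"),arm.calibration("top"))
hsv=cv2.cvtColor(im,cv2.COLOR_BGR2HSV)
m=(abs(hsv[...,0].astype(int)-112)<10)&(hsv[...,1]>150)&(abs(W[...,2]-77)<8)
P=W[m];print(len(P),P.mean(0))
print("roof rect",cv2.minAreaRect(P[:,:2].astype(np.float32)))
m=(abs(W[...,2]-52)<9)&(np.hypot(W[...,0]-548,W[...,1]-221)<60)
u=np.array([-.894,.447])
Q=W[m];s=(Q[:,:2]-[684,153])@u;Q=Q[(s>130)&(s<170)]
print("bar",len(Q),Q.mean(0),cv2.minAreaRect(Q[:,:2].astype(np.float32)))
H=np.fmax
Ws=cloud(np.load("pics/scene0d.npy"),arm.calibration("scene"))
A=np.vstack([W.reshape(-1,3),Ws.reshape(-1,3)]);A=A[~np.isnan(A[:,0])]
print("height map rows x, cols y from 500 to -700, max z in cm")
print("      ",*[f"{y:4d}" for y in range(450,-750,-50)])
for x in range(150,900,50):
    r=[]
    for y in range(450,-750,-50):
        k=(abs(A[:,0]-x)<25)&(abs(A[:,1]-y)<25)
        r.append(f"{A[k,2].max()/10:4.0f}" if k.any() else "   .")
    print(f"{x:6d}",*r)
E
```

```text
8800 [699.16766634 144.15522911  77.11368496]
roof rect ((689.324462890625, 149.95985412597656), (156.56263732910156, 156.64993286132812), 63.59318542480469)
bar 663 [550.74997827 218.79115518  56.67968131] ((555.2355346679688, 216.84344482421875), (100.2708969116211, 27.04730224609375), 63.557716369628906)
height map rows x, cols y from 500 to -700, max z in cm
        450  400  350  300  250  200  150  100   50    0  -50 -100 -150 -200 -250 -300 -350 -400 -450 -500 -550 -600 -650 -700
   150  -17  -17  -18  -53  -58    .    1    1    1    1    .    .    .    .    .    .    .    .    .    .    .    .    .    .
   200  -31  -39    .    .    .    .    .    .    .    0    .    .    .    .    .    .    .    .    .    .    .    .    .    .
   250  -77    .    .    .    .    0    1    1   21    1    1    .    9   10   14    .    .    .    .    .    .    .    .    .
   300  -77    0    0    1    1    1    1    1   34   23    1    .    8   10   13    6    0    .    .    .    .    .    .    .
   350    1    1    2    2    1    1    2    1   44   44    2    .    .    1    5    5    0    .    
[... 596 characters left out ...]
   44    2    .    0   12    1    .    .    .    .    .    .    .
   650  -77    1    1    1    8    8    8    8    8    2   44   44    1    .    .   12    1    .    .    .    .    .    .    .
   700  -77    0    1    1    9    8    8    8    9    1   44   44   41   36   26    0    1    .    .    .    .    .    .    .
   750  -77  -77    1    1    1    8    8    8    8    1    1   44   46   21   18    0    1   -0    .    .    .    .    .    .
   800  -77  -77    1    1    1    8    8    2    2    2    2   40   42   21   18    1    1    2    .    .    .    .    .    .
   850  -77  -77    1    2    2    2    2    2    2    2    2    1   34   27    2    3    1    2    .    .    .    .    .    .
```

View pics/scene0.png

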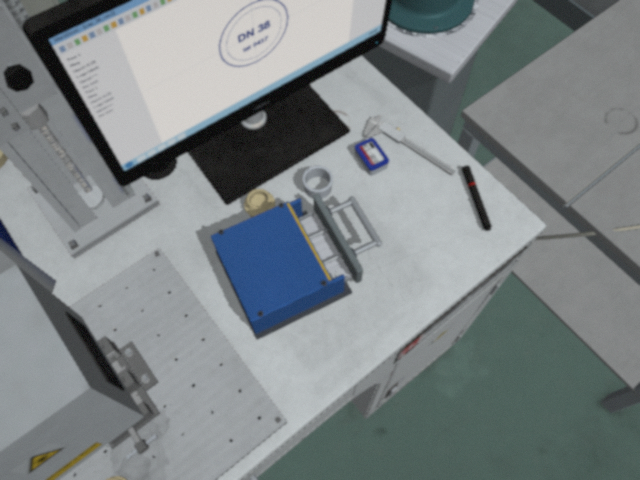

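Fixture yaw is about -26.4°, so the pull direction is at 153.6° world. The monitor (top about 450 mm) stands between the start pose and the fixture, so I'll lift and retract first and pass over it.

```bash
python3 -m handwheel '[0,-0.1,-0.3,0,0,-0.3,-0.6,0,0,-0.5,-0.9,0,0,-0.6,-1,0,0,-0.6,-1,0,0,-0.6,-1,0]'; python3 -m handwheel '[0,-0.1,-0.3,0,0,-0.2,-0.45,0,0,-0.3,-0.5,0,0,-0.3,-0.5,0]' ; python3 -c "
from plant import arm
s=arm.state();print(s['joint_positions'],s['eef_pos'],s['eef_rot'])"
```

```text
time_s: 1.55
eef_pos: [199.3, -491.0, 455.9]
eef_rot: [-3.083, -0.602, 0.0]
ft_force: [0.4, 0.6, -0.5]
grip_width: 85.2
time_s: 2.05
eef_pos: [176.9, -435.5, 556.0]
eef_rot: [3.083, 0.602, -0.0]
ft_force: [0.2, 0.7, -0.6]
grip_width: 84.9
[ 1.13730212e+00 -4.89840671e-03 -2.33995730e-02  1.53839590e+00
 -5.58526532e-05  1.60806557e+00 -7.10764129e-02] [ 176.89543044 -435.54991355  556.03488771] [ 3.08327611e+00  6.02283253e-01 -7.75779690e-05]
```

```bash
python3 -m handwheel '[0.2,-0.09,0,-0.1,0.45,-0.2,0,-0.25,0.7,-0.3,0,-0.4,0.82,-0.35,0,-0.5,0.82,-0.35,0,-0.5,0.82,-0.35,0,-0.5]'; python3 -c "
from plant import arm
s=arm.state();print(s['joint_positions'],s['eef_pos'],s['eef_rot'])"
```

```text
time_s: 2.8
eef_pos: [301.5, -310.6, 555.4]
eef_rot: [-2.907, -1.187, 0.002]
ft_force: [0.3, -0.1, -0.1]
grip_width: 85.5
[ 0.95669654 -0.06567268 -0.21549631  1.59670079 -0.01371067  1.61064516
 -0.05472444] [ 301.50241328 -310.57318909  555.42734725] [-2.90749009e+00 -1.18655731e+00  1.54656640e-03]
```

```bash
python3 -m handwheel '[0.25,0,0,-0.1,0.5,0,0,-0.25,0.75,0,0,-0.35,1,0,0,-0.42,1,0,0,-0.42,1,0,0,-0.42]'; python3 -c "
from plant import arm
s=arm.state();print(s['joint_positions'],s['eef_pos'],s['eef_rot'])"
```

```text
time_s: 3.55
eef_pos: [444.3, -170.6, 555.8]
eef_rot: [-2.674, -1.648, 0.002]
ft_force: [0.3, 0.5, -0.5]
grip_width: 85.5
[ 0.73289181  0.03191873 -0.44676599  1.50450296  0.01428877  1.60928772
 -0.17945583] [ 444.25310533 -170.59089226  555.81448992] [-2.67425145e+00 -1.64785124e+00  1.61084975e-03]
```

```bash
python3 -m handwheel '[0.25,-0.05,0,0,0.5,-0.1,0,0,0.75,-0.15,0,0,1,-0.2,0,0,1,-0.2,0,0]'; python3 -m handwheel '[0.25,-0.05,0,0,0.5,-0.1,0,0,0.75,-0.15,0,0,0.98,-0.21,0,0,0.98,-0.21,0.2,0,0.98,-0.21,0.5,0,0.98,-0.21,0.8,0,0.98,-0.21,1,0,0.98,-0.21,1,0]';python3 -m handwheel '[0,0,0.2,0,0,0,0.2,0,0,0,0.2,0]'; python3 - <<'E'
from h import *
s=arm.state();print(s['joint_positions'],s['eef_pos'],s['eef_rot'])
K=arm.calibration("wrist");im,d=arm.get_image("wrist");cv2.imwrite("pics/w1.png",im[:,:,::-1]);np.save("pics/w1d.npy",d);np.savez("pics/w1k.npz",**K)
for l in("drawer_handle","red_mark","jaw_grip"):
    for r in arm.pinpoint("wrist",l)[:2]:print(l,np.round(r["position"],1),round(r["score"],2))
W=cloud(d,K)
o=np.array([684,153]);u=np.array([-.8957,.4446])
s=(W[...,:2]-o)@u
m=(abs(W[...,2]-54)<7)&(s>136)&(s<175)
Q=W[m];print(len(Q),cv2.minAreaRect(Q[:,:2].astype(np.float32)),Q.mean(0))
E
```

```text
time_s: 4.18
eef_pos: [498.3, 30.2, 556.2]
eef_rot: [-2.668, -1.657, -0.001]
ft_force: [-0.6, -0.3, -0.0]
grip_width: 85.4
time_s: 5.3
eef_pos: [548.2, 218.3, 353.1]
eef_rot: [2.675, 1.647, -0.011]
ft_force: [0.1, -0.2, 1.5]
grip_width: 85.3
time_s: 5.68
eef_pos: [549.5, 222.3, 318.7]
eef_rot: [2.672, 1.651, 0.005]
ft_force: [-0.0, 0.7, -0.6]
grip_width: 85.7
[ 0.11797376  0.41901807 -0.73897956  1.64456451  0.30041952  1.19187521
 -1.1533414 ] [549.45464355 222.32780437 318.72742757] [2.67186229 1.65085478 0.00474577]
drawer_handle [550.5 216.8  54.8] 0.6
1551 ((553.7337646484375, 220.0889129638672), (101.13154602050781, 20.411211013793945), 63.998329162597656) [552.34810632 223.75858034  56.75576536]
```

View pics/w1.png

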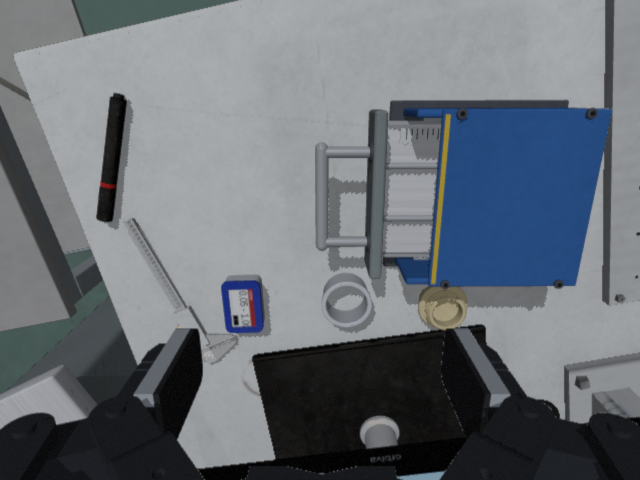

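The wrist view shows the bar at (321,145–248), the panel at x≈377, and the sleeve (347,300) and tin (242,305) below it. I'll back-project the bar and panel.

```bash
cat >> h.py <<'E'
def bp(K,u,v,z):
    R,t=np.array(K["R"]),np.array(K["t"]);c=-R.T@t
    r=R.T@[(u-K["cx"])/K["fx"],(v-K["cy"])/K["fy"],1]
    return c+r*(z-c[2])/r[2]
def tool(s,d):
    from scipy.spatial.transform import Rotation as Ro
    return Ro.from_rotvec(s["eef_rot"]).inv().apply(d)
E
python3 - <<'E'
from h import *
K=dict(np.load("pics/w1k.npz"));a=bp(K,321,150,58);b=bp(K,321,243,58);p=bp(K,371,152,62);q=bp(K,371,275,62)
print(a,b,(a+b)/2,np.linalg.norm(a-b),np.degrees(np.arctan2(*(a-b)[[1,0]])))
# roof edges: yellow strip & rear edge
r=bp(K,443,112,77);w=bp(K,433,285,77);print("front edge yaw",np.degrees(np.arctan2(*(r-w)[[1,0]])),(r+w)/2,np.linalg.norm(r-w))
s=arm.state()
print("shift",tool(s,(a+b)/2-s["eef_pos"]))
W=cloud(np.load("pics/w1d.npy"),K)
print([W[v,321].round(1) for v in (160,180,200,220,240)])
E
```

```text
[569.47416897 261.43662002  58.        ] [530.73631945 184.3265525   58.        ] [550.10524421 222.88158626  58.        ] 86.29358896755802 63.326380535761295
front edge yaw 65.21167249030775 [640.350592  176.2092266  77.       ] 153.5854926984721
shift [  0.28558548   0.64028469 259.8881573 ]
[array([565.6, 253.8,  58.8]), array([557.5, 237.7,  57.4]), array([549.3, 221.3,  57.8]), array([540.7, 204.2,  57. ]), array([532.1, 187. ,  57.9])]
```

```bash
python3 -m handwheel '[0,0,0.25,0,0,0,0.5,0,0,0,0.7,0,0,0,0.9,0,0,0,0.9,0,0,0,0.9,0,0,0,0.9,0]' 0.58 40; python3 -c "
from h import *
s=arm.state();print(s['joint_positions'],tool(s,np.array([550,221.5,57])-s['eef_pos']))"
```

```text
time_s: 6.75
eef_pos: [549.4, 223.2, 138.5]
eef_rot: [2.671, 1.653, 0.006]
ft_force: [0.7, -1.1, 1.0]
grip_width: 35.9
[ 0.03291376  0.61502915 -0.63695418  1.80627484  0.46606061  0.87100266
 -1.28528012] [-1.40823424  1.09932203 81.45572023]
```

```bash
python3 -m handwheel '[0,0,0.1,0,0,0,0.2,0,0,0,0.3,0,0,0,0.4,0,0,0,0.41,0,0,0,0.41,0]' && python3 -m handwheel '[0,0,0,0,0,0,0,0,0,0,0,0,0,0,0,0]' 1 60
```

```text
time_s: 7.5
eef_pos: [548.2, 222.8, 54.1]
eef_rot: [-2.671, -1.653, 0.0]
ft_force: [1.1, 0.9, -0.2]
grip_width: 36.3
time_s: 8.0
eef_pos: [549.1, 222.6, 55.2]
eef_rot: [2.671, 1.652, 0.003]
ft_force: [2.2, -1.0, 5.5]
grip_width: 10.0
```

```bash
python3 -m handwheel '[0,-0.03,0,0,0,-0.08,0,0,0,-0.14,0,0,0,-0.2,0,0,0,-0.26,0,0,0,-0.32,0,0,0,-0.38,0,0,0,-0.44,0,0,0,-0.5,0,0,0,-0.5,0,0]' &&  python3 -m handwheel '[0,-0.02,0,0,0,-0.04,0,0,0,-0.05,0,0,0,-0.055,0,0,0,-0.06,0,0,0,-0.06,0,0]'
```

```text
time_s: 9.25
eef_pos: [461.8, 265.9, 55.2]
eef_rot: [2.669, 1.649, 0.006]
ft_force: [8.0, -3.2, 3.9]
grip_width: 10.0
time_s: 10.0
eef_pos: [461.5, 266.1, 55.3]
eef_rot: [2.668, 1.635, 0.021]
ft_force: [35.0, -12.5, -11.6]
grip_width: 10.5
```

The motion stopped after 98 mm with the force rising, so this is probably the stop. I'll relax the pull, release to partial opening, lift and look.

```bash
python3 -m handwheel '[0,0.03,0,0,0,0.05,0,0,0,0.05,0,0]' && python3 -m handwheel '[0,0,0,0,0,0,0,0,0,0,0,0]' 0.58 60 && python3 -m handwheel '[0,0,-0.2,0,0,0,-0.5,0,0,0,-0.8,0,0,0.15,-1,0,0,0.3,-1,0,0,0.3,-1,0,0,0.3,-1,0]' 
python3 - <<'E'
from h import *
s=arm.state();print(s['joint_positions'],s['eef_pos'],s['eef_rot'])
K=arm.calibration("wrist");im,d=arm.get_image("wrist");cv2.imwrite("pics/w2.png",im[:,:,::-1]);np.save("pics/w2d.npy",d);np.savez("pics/w2k.npz",**K)
for c in("wrist","top","scene"):
  if c!="wrist":
    arm.get_image(c)
  for l in("drawer_handle","red_mark","jaw_grip","jaw_pointer"):
    for r in arm.pinpoint(c,l)[:2]:print(c,l,np.round(r["position"],1),round(r["score"],2))
E
```

```text
time_s: 10.38
eef_pos: [461.8, 265.9, 55.2]
eef_rot: [2.671, 1.646, 0.008]
ft_force: [11.8, -4.3, 2.4]
grip_width: 10.0
time_s: 10.75
eef_pos: [455.9, 268.3, 54.0]
eef_rot: [-2.67, -1.654, 0.002]
ft_force: [0.2, -0.3, -0.2]
grip_width: 35.9
time_s: 11.62
eef_pos: [509.3, 241.7, 253.6]
eef_rot: [-2.67, -1.654, 0.003]
ft_force: [0.3, 0.6, -0.1]
grip_width: 35.7
[ 0.06906679  0.43528295 -0.73184565  1.78299788  0.32939353  1.05139225
 -1.24434807] [509.27755608 241.73571082 253.58137435] [-2.66971704 -1.65423907  0.002691  ]
wrist drawer_handle [465.5 261.2  52. ] 0.88
wrist red_mark [594.  260.7  26.9] 0.63
wrist jaw_grip [589.3 198.9  52.8] 0.9
wrist jaw_pointer [608.1 248.3  31. ] 0.94
top red_mark [5.860e+02 2.024e+02 3.000e-01] 0.19
top jaw_grip [586.  199.1  55.3] 0.89
scene drawer_handle [460.5 265.5  49.6] 0.87
scene drawer_handle [593.4 254.   27. ] 0.42
scene red_mark [593.5 255.3  25.6] 0.61
scene jaw_grip [586.1 199.5  56.5] 0.95
scene jaw_pointer [612.3 253.5  29.3] 0.71
scene jaw_pointer [4.159e+02 1.449e+02 2.000e-01] 0.23
```

View pics/w2.png

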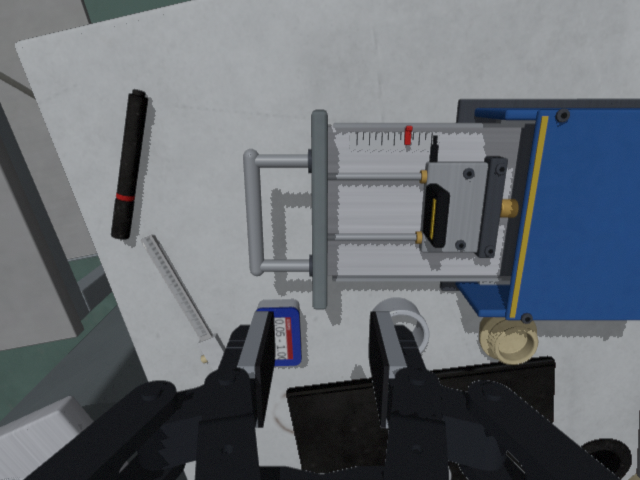

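The drawer is open. The jaw plate is at about (434,215), its pointer at (435,148), and the red clip at (408,135). I'll take a zoomed crop for exact pixels.

```bash
python3 - <<'E'
from h import *
im=cv2.imread("pics/w2.png")[115:265,380:530]
cv2.imwrite("pics/w2c.png",cv2.resize(im,None,fx=4,fy=4,interpolation=cv2.INTER_CUBIC))
K=dict(np.load("pics/w2k.npz"));W=cloud(np.load("pics/w2d.npy"),K)
m=(abs(W[...,2]-68)<4)&(np.hypot(W[...,0]-587,W[...,1]-199)<35)
Q=W[m];print(len(Q),Q.mean(0),cv2.minAreaRect(Q[:,:2].astype(np.float32)))
for p in((408,128),(408,135),(408,142),(435,150),(434,140)):print(p,W[p[1],p[0]])
E
```

```text
806 [588.7365717  203.76956263  67.73973901] ((588.7243041992188, 202.8857879638672), (43.67274475097656, 11.058334350585938), 64.25501251220703)
(408, 128) [598.21361089 269.06292486  29.00667439]
(408, 135) [596.3601057  263.92675749  27.58442314]
(408, 142) [594.37958514 258.81138149  26.82118696]
(435, 150) [610.69104653 244.11248247  30.00848295]
(434, 140) [612.7540639  251.74721677  30.39325998]
```

View pics/w2c.png

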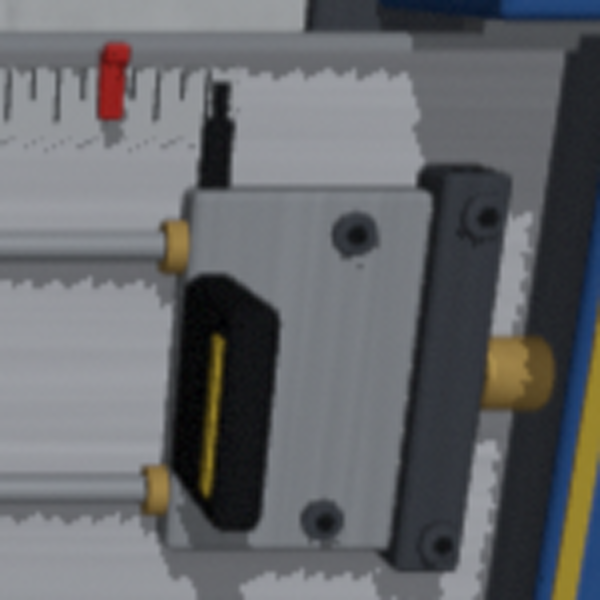

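The crop shows the pointer tip at (435,137) and the red clip at (408.5,136), about 20.5 mm along the pull. The plate centre is at (588.5, 203). Grasping it now.

```bash
python3 -m handwheel '[0,0.22,0,0,0,0.44,0.1,0,0,0.44,0.3,0,0,0.44,0.55,0,0,0.44,0.75,0,0,0.44,0.86,0,0,0.44,0.94,0,0,0.44,0.95,0,0,0.44,0.95,0]' && python3 -m handwheel '[0,0,0,0,0,0,0,0,0,0,0,0,0,0,0,0]' 1 60
```

```text
time_s: 13.5
eef_pos: [590.1, 202.4, 65.4]
eef_rot: [2.671, 1.653, 0.003]
ft_force: [0.4, -0.3, 0.3]
grip_width: 35.5
time_s: 14.0
eef_pos: [589.9, 202.3, 65.5]
eef_rot: [2.671, 1.653, 0.002]
ft_force: [-2.0, -1.0, 7.4]
grip_width: 9.1
```

```bash
python3 -m handwheel '[0,-0.02,0,0,0,-0.04,0,0,0,-0.06,0,0,0,-0.08,0,0,0,-0.1,0,0,0,-0.1,0,0,0,-0.1,0,0]' 
python3 - <<'E'
from h import *
for c in("wrist","scene","top"):
  K=arm.calibration(c);im,d=arm.get_image(c);cv2.imwrite(f"pics/{c}3.png",im[:,:,::-1]);np.save(f"pics/{c}3d.npy",d);np.savez(f"pics/{c}3k.npz",**K)
  for l in("drawer_handle","red_mark","jaw_grip","jaw_pointer"):
    for r in arm.pinpoint(c,l)[:1]:print(c,l,np.round(r["position"],1),round(r["score"],2), "s",(np.array(r["position"][:2])-[684,153])@[-.8957,.4446])
im=cv2.imread("pics/wrist3.png")
cv2.imwrite("pics/w3.png",im)
E
```

```text
time_s: 14.88
eef_pos: [574.5, 209.9, 65.5]
eef_rot: [2.67, 1.65, 0.008]
ft_force: [6.7, -2.1, 3.6]
grip_width: 9.3
wrist red_mark [595.7 259.1  29.1] 0.82 s 126.26236999999998
wrist jaw_grip [574.  206.   56.1] 0.61 s 122.0908
wrist jaw_pointer [599.6 255.7  29.9] 0.92 s 121.25749999999996
scene drawer_handle [610.   42.1  -3.1] 0.71 s 16.97566
scene red_mark [593.4 256.7  29.2] 0.56 s 127.25544000000002
scene jaw_grip [573.5 207.7  54.9] 0.82 s 123.29447
top drawer_handle [458.1 265.5  53.2] 0.96 s 252.35613
```

View pics/w3.png

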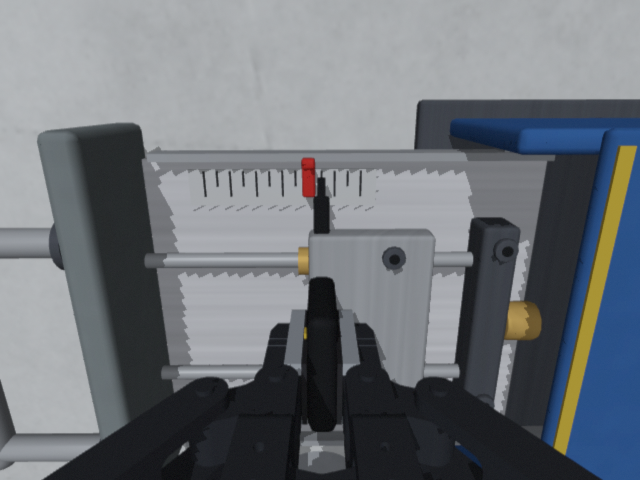

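The pointer is at x=321 and the red clip at x=308.5, about 4.7 mm short at 2.6 px/mm. Pulling on.

```bash
python3 -m handwheel '[0,-0.012,0,0,0,-0.025,0,0,0,-0.025,0,0,0,-0.025,0,0,0,-0.025,0,0]' 
python3 - <<'E'
from h import *
im,d=arm.get_image("wrist")
cv2.imwrite("pics/w4.png",cv2.resize(im[120:320,210:410],None,fx=3,fy=3)[:,:,::-1])
for l in("red_mark","jaw_pointer","drawer_handle"):
    for r in arm.pinpoint("wrist",l)[:1]:print(l,np.round(r["position"],1),"s",(np.array(r["position"][:2])-[684,153])@[-.8957,.4446])
print(arm.state()["grip_width"],arm.state()["eef_pos"])
E
```

```text
time_s: 16.25
eef_pos: [570.4, 211.9, 65.6]
eef_rot: [2.67, 1.649, 0.008]
ft_force: [8.1, -2.3, 2.8]
grip_width: 9.2
red_mark [591.3 258.3  28.1] s 129.84777000000005
jaw_pointer [592.1 262.3  31.5] s 130.90961
drawer_handle [683.7 157.8   0.7] s 2.4027899999999645
8.872728950534059 [570.4222903  211.88645526  65.5365832 ]
```

View pics/w4.png

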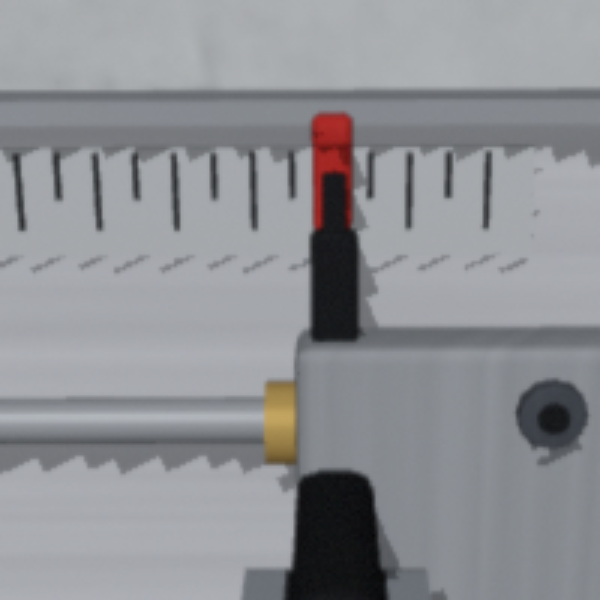

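The pointer tip (crop x≈334) lies on the red clip (x≈332), within 1 mm. I'll hold briefly, then hand in.

```bash
python3 -m handwheel '[0,0,0,0,0,0,0,0,0,0,0,0,0,0,0,0,0,0,0,0]' && python3 -c "
from plant import arm
print(arm.close_job())"
```

```text
time_s: 17.08
eef_pos: [570.4, 211.9, 65.6]
eef_rot: [2.67, 1.649, 0.008]
ft_force: [7.0, -2.8, 2.8]
grip_width: 9.0
the job is handed in; nothing more can be done
None
```

The drawer is open against its stop and the jaw is held with its pointer on the red mark. I handed the job in at about 17 s of the 48 s; no verdict was reported.

- **Drawer:** I pulled it out by the bar handle. It moved 98 mm and then stopped, with the pull force rising to about 37 N against 5 N of friction, so I took that as its stop. That is less than the full 110 mm. I concluded it had started about 11 mm open, but did not measure the opening directly.
- **Jaw:** I gripped the black plate at a 60 N setting and pulled it about 22 mm. The last close-up shows the pointer on the red clip within about 1 mm, and the network put the two 1.1 mm apart. The arm was steady over the last rows, with about 7–8 N of spring load at the wrist and the fingers still on the plate (opening about 9 mm).
- **Cap, sleeve and tin:** The arm's path stayed clear of all three, and the view after opening the drawer showed them still beside it. I did not measure their positions again at the end.
- **Disagreements:** In the later pictures the network twice mistook something else for the drawer handle, which I ignored. The top camera put it about 3 mm from where the gripper had left it.

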